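# Daily scale check: slide the brass check weight into the pan's recess

### The arm

A 6-joint arm with a two-finger parallel gripper is mounted at the origin on the work surface. World frame = base frame: x ahead of the robot, y to its left, z up, the work surface at z = 0. Lengths are in m, angles in rad, forces in N, time in s.
With the tool pointing down it reaches from about 0.4 to 0.925 m from the base axis. Payload 3.4 kg.
Tool frame: the origin (TCP) lies at the very end of the fingers, on their centre line; the grasp point (between the pads) lies 19 mm behind it (hold_point_z is the distance from the TCP to the grasp point, in m); z points along the fingers, y is the line along which they close (so a half turn about z gives the same grasp; the last joint's range is limited). The gripper opens to 85 mm and grips with 20 to 120 N. Pads are 22 mm wide; open, the fingers measure 114 mm over their backs; the gripper's body (76 mm by 85 mm) begins 54 mm behind the grasp point. The pads swing forward as they close: fully open they stand 13 mm farther back than shut.
Start: joints at [-1.196, 0.307, 1.506, -0, 1.328, -0.073], TCP at [0.249, -0.518, 0.231] pointing down, gripper open.
Joint ranges: [-3.12, 3.12], [-1.05, 2.28], [0.14, 2.33], [-1.42, 4.57], [0.1, 2.73], [-2.68, 2.68]. Speed limits (rad/s): [2.57, 2.57, 3.14, 3.14, 3.14, 3.14].

### API

Orientations are given as a 3x3 rotation matrix whose columns are the frame's x, y, z axes.
In Python, from plant import * gives the robot as it stands.
- The arm moves only by the tool send_rows, never from a script. Its argument "motion" is a list of rows, each an object of numbers: "x", "y", "z": the shift along the tool's x, y, z in mm; "yaw": the turn about the tool's z in degrees; "gripper": the opening, from 0 (shut) to 1 (fully open). In form: [{"x": .., "y": .., "z": .., "yaw": .., "gripper": ..}, ...]. A call has 1 to 20 rows; each row is the pose to reach, as a shift and turn from the pose commanded when the call began, along the tool's axes at that moment; what a row does not reach only later rows make up. A row lasts 1/12 s, in which the tool goes at most 41.7 mm and 7.16 degrees, less where a joint would pass 70% of its speed; a pose out of reach is approached as far as the arm can. A call with a gripper value outside its range is refused whole. The fingers move at their own pace and stop on an object; "squeeze" is the grip in N (left out, the last holds). Time passes only in rows, so rows that repeat a pose let the fingers close. It gives the time, the measured TCP pose, the force, the opening and the grip force at its end, in the units of the state.
- read_state(): the state, without advancing time (a new reading comes with each control period).
- snapshot(name): name is "side" or "top" or "wrist"; returns a dict with "image" (400x640x3 uint8, blue, green, red), "range_z" (400x640 float32, m along the optical axis (not along the pixel's ray), 0 where there is no reading), "intrinsics" (3x3 intrinsics, pixels), "xyz" and "rotation" of the camera in the world. Camera axes: x right, y up, looking along -z (the intrinsics and any distortion apply to the point x, -y, -z); pixel columns grow to the right and rows downward; lengths in m; the calibration is good to about 2 mm. A picture is of the moment at which its call begins.
- sign_off(): hands the job in; it is judged then, once.
The state is a dict: "time": time; "joint_pos": joint angles; "joint_velocities": joint speeds; "tau": joint torques, N m; "position": TCP position; "tool_rot": TCP orientation; "force": force on the tool from outside, world axes, zero at the start; "ft_torque": the same for the moment, N m; "gripper_width": finger opening in m; "grip_force": force on a finger pad.
Only numpy, scipy, OpenCV 4.12 (cv2) and the standard library are available. Lean on these libraries where they do the work, as an engineer would, in place of code of your own. Each camera call takes 0.05 s, during which the arm holds its last target. There are 200 camera calls.

### The job

Do the daily check of the parcel scale: lift the brass check weight out of the blue rack by its knob, set it down flat on the yellow front half of the scale's pan, then slide it along the pan, keeping it down on the metal and pressing only gently, until it drops fully home into the round black-floored recess in the rear half. Let go of it, then press the green key on the display unit all the way down and release it. Leave the other two weights in their sockets.

Things in the scene. Friction and masses are not known exactly. Their poses are not given: they have to be found in the camera images.
- brass_weight: The brass check weight, about 220 g: 8 mm thick base disc 56 mm across, with a round grip knob 20 mm across standing on its middle up to 32 mm above the underside. Origin: centre of its underside; z up along the knob. It stands in any of the three sockets of the blue rack. It is lifted by the knob.
- steel_weight: A bystander weight of bare steel in another socket of the rack: 13 mm thick base disc 56 mm across, with a round grip knob 20 mm across standing on its middle up to 32 mm above the underside. Origin: centre of its underside; z up along the knob.
- red_weight: A bystander weight painted red in another socket of the rack: 6 mm thick base disc 56 mm across, with a round grip knob 20 mm across standing on its middle up to 32 mm above the underside. Origin: centre of its underside; z up along the knob.
- rack: Blue weight rack, fixed to the bench: a block 240 (x) by 90 (y) by 14 mm high with three round sockets 60 mm across and 5 mm deep at x = -72, 0 and +72 mm, y = 0 (socket floor 9 mm above the bench). Origin: centre of its underside on the bench; its x runs along the row.
- scale: Parcel scale, fixed to the bench: grey housing 250 (x) by 310 (y) mm, top 45 mm above the bench, under a flat rigid aluminium pan 210 by 270 by 12 mm whose surface is 57 mm above the bench. Origin: centre of the housing's underside; x points from the yellow front half to the rear half with the recess. A push or blow of more than 30 N from weight or fingers damages the load cell.
- yellow_half (a point): Point of the housing at scale x = -54, y = 0, 57 mm above the bench: nominal middle of the pan's yellow front half, 92 (x) by 250 (y) mm. The pan sits with play: each time it lies up to 8 mm off centre in scale x and, independently, in scale y (not turned). This is not measured, and stiff feet hold the pan there against sliding forces.
- recess_nominal (a point): Point of the housing at scale x = +45, y = 0, 57 mm above the bench: where the mouth of the recess lies if the pan is centred. Its true centre is up to 8 mm off in scale x and in scale y and must be found by feel or sight. Recess: round pocket 59.5 mm across, 5 mm deep, with a 1 mm chamfer and black floor. Axes as the scale's.
- key (a joint): Travel of the green key, m: 0 released, 0.006 fully pressed (downwards); a spring returns it; about 5 N presses it fully.
- key_top (a point): Centre of the top of the round green key, 26 mm across, on the front part of the grey display unit (110 by 160 by 40 mm, fixed to the bench). It is pressed straight down.
There are look-alikes about, which are no part of the job. Of the things that look like the brass_weight, the middle-sized one is meant. Leave any red look-alike of the part that bears key alone.

How it is judged:
On the way, in this order (a step that is already met when the one before it is completed fails the run):
1. the brass weight is set down flat on the yellow front half of the pan (contact force between brass_weight and scale above 0.3 N and x of brass_weight in the frame of scale between -0.11 and -0.012 m and z of brass_weight in the frame of scale between 0.0555 and 0.059 m and angle between brass_weight's own z axis and vertical below 0.06 rad), for 0.1 s.
2. the brass weight has dropped fully home into the recess and has been let go (z of brass_weight in the frame of scale between 0.049 and 0.0535 m and horizontal distance between brass_weight and recess_nominal below 0.016 m and angle between brass_weight's own z axis and vertical below 0.06 rad and contact force between brass_weight and the fingers below 0.1 N), for 0.2 s.
3. the green key is pressed all the way down with the weight home in the recess (value of joint key above 0.0045 m and z of brass_weight in the frame of scale between 0.049 and 0.0535 m and horizontal distance between brass_weight and recess_nominal below 0.016 m and angle between brass_weight's own z axis and vertical below 0.06 rad), for 0.05 s.
At the end, for the whole second after the job is handed in: The brass weight lies at rest, level within 0.06 rad, in the recess of the pan, its underside at least 3.5 mm below the pan's surface; the key is up again (below 2 mm) (z of brass_weight in the frame of scale between 0.049 and 0.0535 m and horizontal distance between brass_weight and recess_nominal below 0.016 m and angle between brass_weight's own z axis and vertical below 0.06 rad and linear speed of brass_weight below 0.02 m/s and value of joint key below 0.002 m); the robot touches nothing.
It fails at once if the brass weight or the fingers push on the scale with more than 30 N (contact force between any of brass_weight, the fingers and scale above 30 N).
It fails at once if the brass weight is lifted over or lowered onto the recess from above instead of being slid there (its centre within 25 mm of the recess's nominal place, its underside 4 to 40 mm above the pan) (horizontal distance between brass_weight and recess_nominal below 0.025 m and z of brass_weight in the frame of scale between 0.061 and 0.097 m).
It fails at once if one of the other two weights is moved by more than 12 mm (distance of any of steel_weight, red_weight from where it was at the start of the episode above 0.012 m).
It also fails if it takes over 72 s, if anything falls off the work surface, if the arm or the gripper's body presses on something with over 40 N, if the wrist force passes 120 N, or if a joint passes its speed limit or range.

## Working session

There is one attempt and no reset: what is moved stays moved. The work goes in short steps, Python scripts to look and compute and a tool call to move; the robot and the scene stay as the last step left them, time stands still between calls to the robot, and variables do not carry over. Pictures are saved under pics/ and viewed, at most 10 in all, crops included, and the job is handed in when it is done.

Besides the shell and the picture viewer there is one more tool, called after "Request:" as name(argument=value, ...), one argument or row to a line, values as JSON. send_rows: Moves the arm, as the interface text tells. Its arguments: {"type":"object","properties":{"motion":{"type":"array"},"squeeze":{"type":"number"}},"required":["motion"]}

```bash
mkdir -p pics
cat > h.py <<'E'
from plant import *
import numpy as np, cv2
def ray(s,u,v):
    K=np.array(s["intrinsics"]);R=np.array(s["rotation"])
    d=np.linalg.inv(K)@np.array([u,v,1.0]); return np.array(s["xyz"]),R@np.array([d[0],-d[1],-d[2]])
def onz(s,u,v,z):
    o,d=ray(s,u,v); return o+d*(z-o[2])/d[2]
def pt(s,u,v):
    o,d=ray(s,u,v); return o+d*float(s["range_z"][int(round(v)),int(round(u))])
E
python3 - <<'E'
from h import *
for n in("top","side"):
    s=snapshot(n); cv2.imwrite(f"pics/{n}0.png",s["image"]); np.savez(f"{n}0.npz",**s)
    print(n,s["xyz"],s["rotation"],s["intrinsics"])
print(read_state())
E
```

```text
top [0.37278822 0.04401254 1.64462899] [[ 0.02068568  0.99861889 -0.04829505]
 [-0.99975727  0.02102735  0.00657724]
 [ 0.00758367  0.04814727  0.99881146]] [[504.97950082   0.         314.86418549]
 [  0.         504.97950082 200.68786505]
 [  0.           0.           1.        ]]
side [-0.01973327  0.63409977  0.63430408] [[-0.78432196  0.36961301 -0.49822213]
 [-0.62008383 -0.4908028   0.61205282]
 [-0.01830613  0.78898595  0.61413847]] [[361.91706353   0.         322.95659359]
 [  0.         361.91706353 198.13004183]
 [  0.           0.           1.        ]]
{'time': 0.1, 'joint_pos': array([-1.19650676e+00,  3.07493416e-01,  1.50753880e+00, -2.15350184e-05,
        1.32844081e+00, -7.34837604e-02]), 'joint_velocities': array([-7.10088843e-04, -1.45287439e-03, -2.38869738e-03,  1.14358109e-03,
        1.35850875e-03, -4.15684523e-05]), 'tau': array([ 3.81293949e-04, -4.58527529e+01, -2.52607548e+01, -4.37040296e-05,
        5.55858744e-03,  1.17610796e-05]), 'position': array([ 0.24869652, -0.51772576,  0.23047741]), 'tool_rot': array([[ 9.01411191e-01,  4.32963467e-01, -7.06943775e-04],
       [ 4.32964029e-01, -9.01409515e-01,  1.74254617e-03],
       [ 1.17212988e-04, -1.87683185e-03, -9.99998232e-01]]), 'force': array([-0.9715255 , -0.51992187, -0.51773584]), 'ft_torque': array([0.03296196, 0.02609233, 0.00563382]), 'grip_force': 0.0, 'gripper_width': 0.08558982577874769}
```

View pics/top0.png

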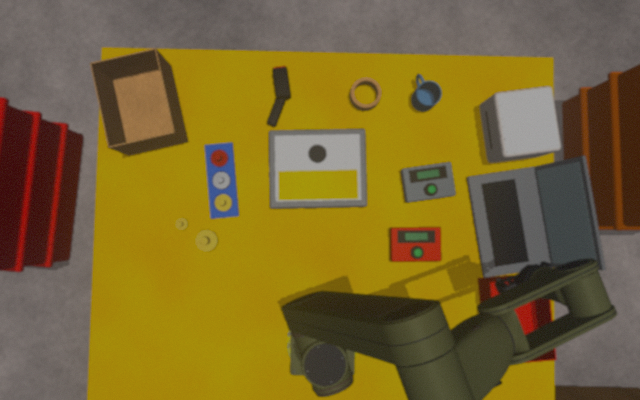

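View pics/side0.png

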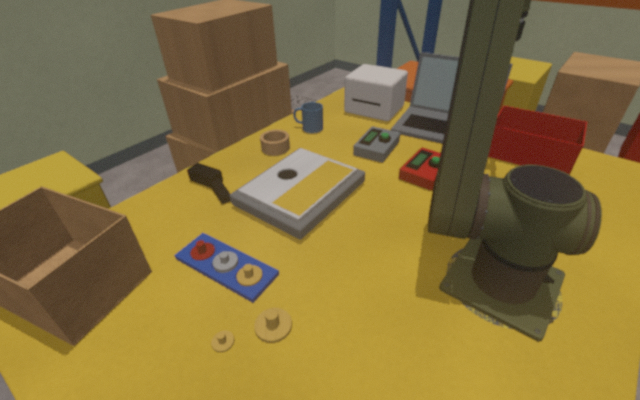

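The top view shows three brass-like weights: one in the rack (223,203), a large one on the bench (206,240) and a small one on the bench (181,224). The middle-sized one is in the rack. The scale is centred near (318,168) with its recess at (317,153). The grey display unit's green key is at (431,189), and the red look-alike unit's key is at (417,252).

```bash
cat > m.py <<'E'
from h import *
s=dict(np.load("top0.npz")); im=s["image"]; hsv=cv2.cvtColor(im,cv2.COLOR_BGR2HSV)
def blobs(mask,box,amin=15):
    m=np.zeros_like(mask);x0,y0,x1,y1=box;m[y0:y1,x0:x1]=mask[y0:y1,x0:x1]
    cs,_=cv2.findContours(m,cv2.RETR_EXTERNAL,cv2.CHAIN_APPROX_NONE)
    return [c for c in cs if cv2.contourArea(c)>amin]
def show(name,mask,box,z,amin=15):
    for c in blobs(mask,box,amin):
        (u,v),sz,a=cv2.minAreaRect(c); w=[onz(s,*p,z) for p in cv2.boxPoints(((u,v),sz,a))]
        print(name,np.round([u,v],1),"world",np.round(onz(s,u,v,z),4),"sides mm",np.round([1e3*np.linalg.norm(w[1]-w[0]),1e3*np.linalg.norm(w[2]-w[1])]),"dirs",np.round(np.degrees([np.arctan2(*(w[1]-w[0])[[1,0]]),np.arctan2(*(w[2]-w[1])[[1,0]])]),1),"range z",pt(s,u,v)[2].round(3))
H,S,V=cv2.split(hsv)
show("rack",cv2.inRange(hsv,(105,120,60),(130,255,255)),(195,130,250,230),.014,100)
show("yellowhalf",cv2.inRange(hsv,(20,120,60),(35,255,255)),(274,150,362,204),.057,100)
show("recess",cv2.inRange(V,0,80),(300,140,335,165),.052)
show("housing",cv2.inRange(S,0,90),(255,120,380,215),.045,500)
show("key",cv2.inRange(hsv,(45,80,40),(85,255,255)),(400,180,455,200),.045,15)
show("unit",cv2.inRange(S,0,90),(395,155,460,208),.04,300)
for n,(u,v) in dict(brass=(223,203),big=(206,240),small=(181,224),steel=(221,181),red=(219,158),key=(431,189),pan=(340,155),hous=(272,170)).items(): print(n,pt(s,u,v).round(4),hsv[v,u])
cv2.imwrite("pics/crop.png",cv2.resize(im[130:260,160:460],None,fx=2.6,fy=2.6,interpolation=cv2.INTER_CUBIC))
E
python3 m.py
```

```text
rack [221.3 180.1] world [0.5118 0.3373 0.014 ] sides mm [ 84. 233.] dirs [ -83.8 -173.5] range z 0.046
yellowhalf [317.8 184.5] world [0.5007 0.0254 0.057 ] sides mm [247.  90.] dirs [ -87.7 -177.9] range z 0.059
recess [317.  153.5] world [0.5998 0.0299 0.052 ] sides mm [44. 48.] dirs [ -88.7 -178.9] range z 0.055
housing [317.3 168.2] world [0.5537 0.0279 0.045 ] sides mm [308. 247.] dirs [ -87.5 -177.9] range z 0.061
key [431.5 188.5] world [ 0.4967 -0.3366  0.045 ] sides mm [27. 27.] dirs [ -44.1 -134.1] range z 0.06
unit [427.8 181.7] world [ 0.5185 -0.3259  0.04  ] sides mm [161. 107.] dirs [ -80.6 -171.4] range z 0.036
brass [0.4368 0.3249 0.041 ] [ 26 172 150]
big [0.3186 0.3752 0.0403] [ 25 177 163]
small [0.3675 0.4601 0.0237] [ 25 176 146]
steel [0.5065 0.3327 0.044 ] [ 30   6 135]
red [0.5798 0.3414 0.0433] [  6 191 128]
key [ 0.4939 -0.3314  0.0606] [ 64 141 136]
pan [ 0.5959 -0.043   0.0565] [ 18   8 164]
hous [0.5447 0.1716 0.0469] [ 36  12 109]
```

View pics/crop.png

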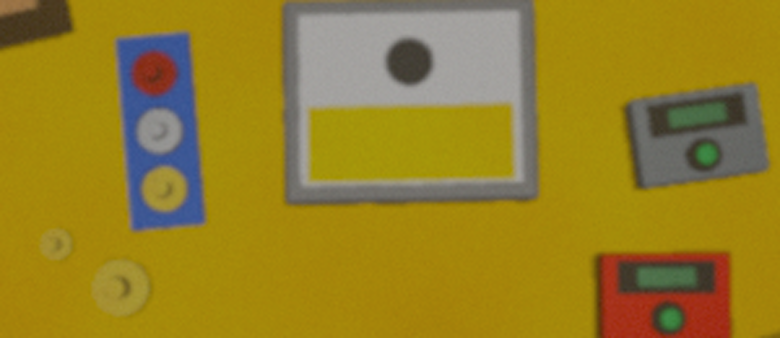

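The crop confirms the choice: the rack's front socket holds the middle-sized brass weight, next to the steel one and then the red one. The grey display unit carries the right key. The measured sizes (rack, housing, yellow half) match the spec. Next I go above the scale for a close look on the way.

Request:
send_rows(
  motion=[
    {"x": 0,"y": 0,"z": -50,"yaw": 0,"gripper": 1},
    {"x": 0,"y": 0,"z": -50,"yaw": 0,"gripper": 1},
    {"x": 480,"y": -375,"z": -50,"yaw": 20,"gripper": 0.6},
    {"x": 480,"y": -375,"z": -50,"yaw": 20,"gripper": 0.6},
    {"x": 480,"y": -375,"z": -50,"yaw": 20,"gripper": 0.6},
    {"x": 480,"y": -375,"z": -50,"yaw": 20,"gripper": 0.6},
    {"x": 480,"y": -375,"z": -50,"yaw": 20,"gripper": 0.6},
    {"x": 480,"y": -375,"z": -50,"yaw": 20,"gripper": 0.6},
    {"x": 480,"y": -375,"z": -50,"yaw": 20,"gripper": 0.6},
    {"x": 480,"y": -375,"z": -50,"yaw": 20,"gripper": 0.6},
    {"x": 480,"y": -375,"z": -50,"yaw": 20,"gripper": 0.6},
    {"x": 480,"y": -375,"z": -50,"yaw": 20,"gripper": 0.6},
    {"x": 480,"y": -375,"z": -50,"yaw": 20,"gripper": 0.6},
    {"x": 480,"y": -375,"z": -50,"yaw": 20,"gripper": 0.6},
    {"x": 480,"y": -375,"z": -50,"yaw": 20,"gripper": 0.6},
    {"x": 480,"y": -375,"z": -50,"yaw": 20,"gripper": 0.6},
    {"x": 480,"y": -375,"z": -50,"yaw": 20,"gripper": 0.6},
    {"x": 480,"y": -375,"z": -50,"yaw": 20,"gripper": 0.6},
    {"x": 480,"y": -375,"z": -50,"yaw": 20,"gripper": 0.6},
    {"x": 480,"y": -375,"z": -50,"yaw": 20,"gripper": 0.6},
  ],
)

```text
time: 1.77
position: [0.5189, 0.0273, 0.281]
tool_rot: [[0.995, 0.099, -0.001], [0.099, -0.995, -0.001], [-0.001, 0.001, -1.0]]
force: [0.3, 0.5, 0.7]
gripper_width: 0.0512
grip_force: 0.0
```

Run:
```python
from h import *
st=read_state(); print(st["position"],st["tool_rot"].round(4),st["joint_velocities"].round(3),st["time"],st["gripper_width"],st["force"])
s=snapshot("wrist"); cv2.imwrite("pics/w0.png",s["image"]); np.savez("w0.npz",**s); print(s["xyz"],s["rotation"],s["intrinsics"])
```

```text
[0.51887952 0.02728809 0.28104232] [[ 9.951e-01  9.930e-02 -8.000e-04]
 [ 9.930e-02 -9.951e-01 -7.000e-04]
 [-8.000e-04  6.000e-04 -1.000e+00]] [-0.027 -0.008  0.008 -0.     0.002  0.002] 1.7667 0.051180419775857924 [0.27591348 0.46513289 0.74495791]
[0.59280194 0.03451227 0.4239353 ] [[ 0.09799923  0.95099705  0.29325887]
 [-0.99518494  0.09312659  0.03056767]
 [ 0.00175956 -0.29484242  0.95554427]] [[338.07114935   0.         326.3503288 ]
 [  0.         338.07114935 198.0487705 ]
 [  0.           0.           1.        ]]
```

View pics/w0.png

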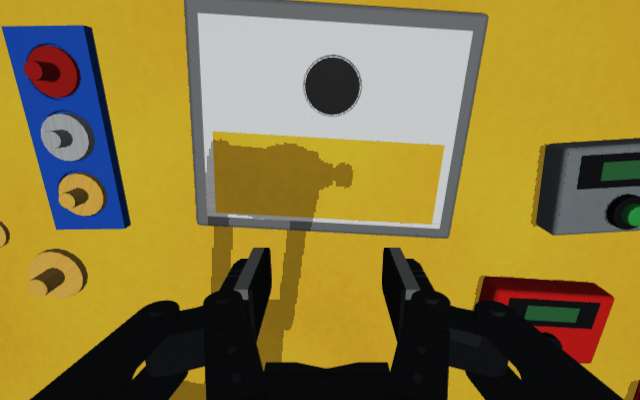

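The wrist view shows the recess at (332,86), the yellow half below it, the brass weight in the rack at (80,195) and the green key at (632,211).

```bash
cat > m2.py <<'E'
from h import *
s=dict(np.load("w0.npz")); im=s["image"]; hsv=cv2.cvtColor(im,cv2.COLOR_BGR2HSV)
def big(mask,box):
    m=np.zeros_like(mask);x0,y0,x1,y1=box;m[y0:y1,x0:x1]=mask[y0:y1,x0:x1]
    cs,_=cv2.findContours(m,cv2.RETR_EXTERNAL,cv2.CHAIN_APPROX_NONE); return max(cs,key=cv2.contourArea)
def circ(c,z):
    w=np.array([onz(s,*p,z)[:2] for p in c[:,0]],np.float32); (e,ax,_)=cv2.fitEllipse(w*1000); return np.round(e,1),np.round(ax,1)
V=hsv[...,2]
for t in(80,120,170): print("recess thr",t,[circ(big(cv2.inRange(V,0,t),(295,45,370,122)),z) for z in(.052,.057)])
c=big(cv2.inRange(hsv,(12,60,0),(40,255,255))if 0 else cv2.inRange(hsv[...,1],60,255),(203,122,450,228))
w=np.array([onz(s,*p,.057)[:2] for p in c[:,0]],np.float32)*1000; print("yellow",cv2.minAreaRect(w))
c=big(cv2.inRange(hsv[...,1],0,60),(170,0,500,245)); w=np.array([onz(s,*p,.045)[:2] for p in c[:,0]],np.float32)*1000; print("housing",cv2.minAreaRect(w))
c=big(cv2.inRange(hsv,(10,60,60),(35,255,255)),(57,170,107,218)); print("brass disc top",circ(c,.017))
c=big(cv2.inRange(hsv,(105,100,40),(130,255,255)),(0,20,140,235)); w=np.array([onz(s,*p,.014)[:2] for p in c[:,0]],np.float32)*1000; print("rack",cv2.minAreaRect(w))
E
python3 m2.py
```

```text
recess thr 80 [(array([600.9,  28.8]), array([54.9, 55.4])), (array([600.8,  28.9]), array([54.1, 54.7]))]
recess thr 120 [(array([601.1,  28.7]), array([55.8, 57. ])), (array([600.9,  28.7]), array([55. , 56.3]))]
recess thr 170 [(array([601.4,  28.6]), array([60.5, 60.6])), (array([601.2,  28.7]), array([59.7, 59.8]))]
yellow ((501.5709228515625, 24.876419067382812), (92.5381851196289, 250.92295837402344), 2.2291934490203857)
housing ((557.045166015625, 26.639846801757812), (244.95291137695312, 304.6205139160156), 2.258162021636963)
brass disc top (array([442.8, 327.8]), array([54. , 59.2]))
rack ((514.9542846679688, 333.3055725097656), (239.09193420410156, 97.0960464477539), 6.464590072631836)
```

Request:
send_rows(
  motion=[
    {"x": -46,"y": -306,"z": 160,"gripper": 0.6},
    {"x": -46,"y": -306,"z": 160,"gripper": 0.6},
    {"x": -46,"y": -306,"z": 160,"gripper": 0.6},
    {"x": -46,"y": -306,"z": 160,"gripper": 0.6},
    {"x": -46,"y": -306,"z": 160,"gripper": 0.6},
    {"x": -46,"y": -306,"z": 160,"gripper": 0.6},
    {"x": -46,"y": -306,"z": 160,"gripper": 0.6},
    {"x": -46,"y": -306,"z": 160,"gripper": 0.6},
    {"x": -46,"y": -306,"z": 160,"gripper": 0.6},
    {"x": -46,"y": -306,"z": 160,"gripper": 0.6},
    {"x": -46,"y": -306,"z": 160,"gripper": 0.6},
    {"x": -46,"y": -306,"z": 160,"gripper": 0.6},
    {"x": -46,"y": -306,"z": 160,"gripper": 0.6},
  ],
)

```text
schema error: expected keys x, y, z, yaw, gripper
```

Run:
```python
from h import *
st=read_state(); print(st["position"],st["tool_rot"].round(4),st["joint_velocities"].round(3),st["time"],st["gripper_width"],st["force"])
s=snapshot("wrist"); cv2.imwrite("pics/w1.png",s["image"]); np.savez("w1.npz",**s); print(s["xyz"])
```

```text
[0.51872463 0.02676067 0.28118162] [[ 9.952e-01  9.810e-02 -6.000e-04]
 [ 9.810e-02 -9.952e-01 -6.000e-04]
 [-6.000e-04  6.000e-04 -1.000e+00]] [-0.017 -0.006  0.004  0.003 -0.001 -0.001] 1.8167 0.051209756679283486 [-0.32315257  0.40042041  0.27708467]
[0.59262615 0.03390308 0.42403567]
```

View pics/w1.png

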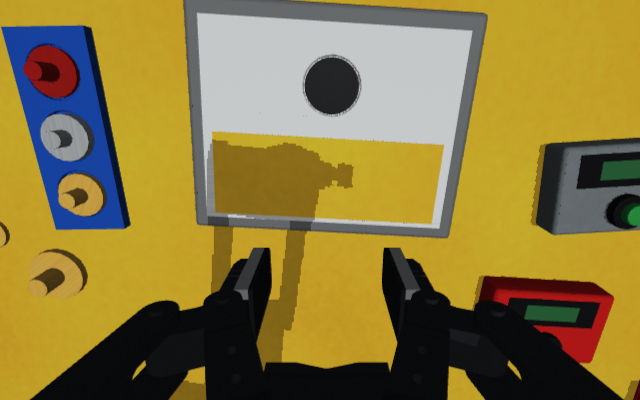

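The move was refused because each row needs every key, so the picture shows the same view as before. I'm resending it with yaw included.

Request:
send_rows(
  motion=[
    {"x": -46,"y": -306,"z": 160,"yaw": 0,"gripper": 0.6},
    {"x": -46,"y": -306,"z": 160,"yaw": 0,"gripper": 0.6},
    {"x": -46,"y": -306,"z": 160,"yaw": 0,"gripper": 0.6},
    {"x": -46,"y": -306,"z": 160,"yaw": 0,"gripper": 0.6},
    {"x": -46,"y": -306,"z": 160,"yaw": 0,"gripper": 0.6},
    {"x": -46,"y": -306,"z": 160,"yaw": 0,"gripper": 0.6},
    {"x": -46,"y": -306,"z": 160,"yaw": 0,"gripper": 0.6},
    {"x": -46,"y": -306,"z": 160,"yaw": 0,"gripper": 0.6},
    {"x": -46,"y": -306,"z": 160,"yaw": 0,"gripper": 0.6},
    {"x": -46,"y": -306,"z": 160,"yaw": 0,"gripper": 0.6},
    {"x": -46,"y": -306,"z": 160,"yaw": 0,"gripper": 0.6},
    {"x": -46,"y": -306,"z": 160,"yaw": 0,"gripper": 0.6},
    {"x": -46,"y": -306,"z": 160,"yaw": 0,"gripper": 0.6},
  ],
)

```text
time: 2.95
position: [0.4445, 0.3261, 0.1224]
tool_rot: [[0.995, 0.096, 0.002], [0.096, -0.995, 0.0], [0.002, -0.0, -1.0]]
force: [0.2, -0.8, 0.6]
gripper_width: 0.0516
grip_force: 0.0
```

Run:
```python
from h import *
st=read_state(); print(st["position"],st["tool_rot"].round(4),st["joint_velocities"].round(3),st["time"],st["gripper_width"],st["force"])
s=snapshot("wrist"); cv2.imwrite("pics/w2.png",s["image"]); np.savez("w2.npz",**s); print(s["xyz"])
```

```text
[0.44447076 0.3260809  0.12237189] [[ 9.953e-01  9.650e-02  1.600e-03]
 [ 9.650e-02 -9.953e-01  4.000e-04]
 [ 1.600e-03 -2.000e-04 -1.000e+00]] [-0.004 -0.003  0.001  0.003 -0.002  0.002] 2.95 0.05161372689044243 [ 0.18331618 -0.77719064  0.55481241]
[0.51809432 0.33291264 0.26539727]
```

View pics/w2.png

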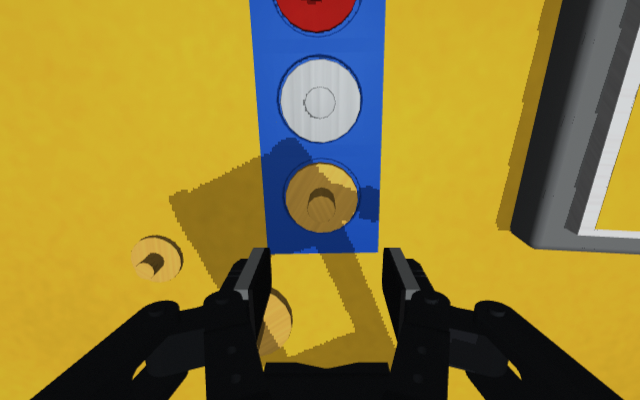

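This close view shows the brass disc at (321,197) with its knob top near (321,208), and the steel weight at (319,100).

Run:
```python
from h import *
s=dict(np.load("w2.npz")); hsv=cv2.cvtColor(s["image"],cv2.COLOR_BGR2HSV)
m=np.zeros((400,640),np.uint8); m[155:238,280:364]=cv2.inRange(hsv,(8,60,30),(35,255,255))[155:238,280:364]
c=max(cv2.findContours(m,0,1)[0],key=cv2.contourArea)
w=np.array([onz(s,*p,.017)[:2] for p in c[:,0]],np.float32)*1000; print(cv2.fitEllipse(w))
ys,xs=np.mgrid[150:240,280:365]
P=np.array([pt(s,u,v) for u,v in zip(xs.ravel(),ys.ravel())]); 
for lo,hi in((.036,.048),(.014,.022)):
    q=P[(P[:,2]>lo)&(P[:,2]<hi)]; print(len(q),q.mean(0).round(4),((q.min(0)+q.max(0))/2).round(4),np.ptp(q,axis=0).round(4))
```

```text
((441.8492431640625, 329.3272705078125), (54.42219543457031, 55.36249923706055), 97.83523559570312)
621 [0.442  0.3292 0.0411] [0.4414 0.3292 0.0398] [0.0195 0.0199 0.0074]
5347 [0.4444 0.3287 0.0162] [0.4426 0.3276 0.018 ] [0.0778 0.0714 0.008 ]
```

Request:
send_rows(
  motion=[
    {"x": -2,"y": -3.5,"z": 40,"yaw": 0,"gripper": 0.6},
    {"x": -2,"y": -3.5,"z": 75,"yaw": 0,"gripper": 0.6},
    {"x": -2,"y": -3.5,"z": 95,"yaw": 0,"gripper": 0.6},
    {"x": -2,"y": -3.5,"z": 102,"yaw": 0,"gripper": 0.6},
    {"x": -2,"y": -3.5,"z": 102,"yaw": 0,"gripper": 0.6},
    {"x": -2,"y": -3.5,"z": 102,"yaw": 0,"gripper": 0.6},
    {"x": -2,"y": -3.5,"z": 102,"yaw": 0,"gripper": 0.6},
  ],
  squeeze=40,
)

```text
time: 3.58
position: [0.4426, 0.3313, 0.021]
tool_rot: [[0.995, 0.098, 0.003], [0.098, -0.995, 0.002], [0.003, -0.001, -1.0]]
force: [0.5, 1.4, 0.4]
gripper_width: 0.0516
grip_force: 0.0
```

Request:
send_rows(
  motion=[
    {"x": 0,"y": 0,"z": 0,"yaw": 0,"gripper": 0},
    {"x": 0,"y": 0,"z": 0,"yaw": 0,"gripper": 0},
    {"x": 0,"y": 0,"z": 0,"yaw": 0,"gripper": 0},
    {"x": 0,"y": 0,"z": 0,"yaw": 0,"gripper": 0},
    {"x": 0,"y": 0,"z": 0,"yaw": 0,"gripper": 0},
    {"x": 0,"y": 0,"z": 0,"yaw": 0,"gripper": 0},
    {"x": 0,"y": 0,"z": 0,"yaw": 0,"gripper": 0},
    {"x": 0,"y": 0,"z": 0,"yaw": 0,"gripper": 0},
  ],
  squeeze=40,
)

```text
time: 4.25
position: [0.4418, 0.3312, 0.0207]
tool_rot: [[0.995, 0.099, 0.002], [0.099, -0.995, 0.001], [0.002, -0.001, -1.0]]
force: [-1.0, -1.0, 5.8]
gripper_width: 0.0186
grip_force: 38.9
```

Request:
send_rows(
  motion=[
    {"x": 0,"y": 0,"z": -20,"yaw": 0,"gripper": 0},
    {"x": 0,"y": 0,"z": -60,"yaw": 0,"gripper": 0},
    {"x": 0,"y": 0,"z": -100,"yaw": 0,"gripper": 0},
    {"x": 0,"y": 0,"z": -110,"yaw": 0,"gripper": 0},
    {"x": 3,"y": 30,"z": -110,"yaw": 0,"gripper": 0},
    {"x": 6,"y": 65,"z": -110,"yaw": 1,"gripper": 0},
    {"x": 10,"y": 105,"z": -110,"yaw": 2,"gripper": 0},
    {"x": 14,"y": 145,"z": -110,"yaw": 3,"gripper": 0},
    {"x": 18,"y": 185,"z": -110,"yaw": 3.4,"gripper": 0},
    {"x": 22,"y": 225,"z": -110,"yaw": 3.4,"gripper": 0},
    {"x": 26,"y": 265,"z": -110,"yaw": 3.4,"gripper": 0},
    {"x": 29,"y": 295,"z": -110,"yaw": 3.4,"gripper": 0},
    {"x": 30,"y": 310,"z": -100,"yaw": 3.4,"gripper": 0},
    {"x": 30,"y": 310,"z": -80,"yaw": 3.4,"gripper": 0},
    {"x": 30,"y": 310,"z": -80,"yaw": 3.4,"gripper": 0},
    {"x": 30,"y": 310,"z": -80,"yaw": 3.4,"gripper": 0},
    {"x": 30,"y": 310,"z": -80,"yaw": 3.4,"gripper": 0},
  ],
)

```text
time: 5.67
position: [0.501, 0.0257, 0.0994]
tool_rot: [[0.999, 0.04, -0.001], [0.04, -0.999, 0.0], [-0.001, -0.0, -1.0]]
force: [0.2, -0.2, -2.3]
gripper_width: 0.0185
grip_force: 39.7
```

Run:
```python
from h import *
st=read_state(); print(st["position"],st["tool_rot"].round(4),st["time"],st["gripper_width"],st["force"])
s=snapshot("wrist"); cv2.imwrite("pics/w3.png",s["image"]); np.savez("w3.npz",**s); print(s["xyz"])
```

```text
[0.50099524 0.02574507 0.09941636] [[ 9.992e-01  3.990e-02 -8.000e-04]
 [ 3.990e-02 -9.992e-01  2.000e-04]
 [-7.000e-04 -2.000e-04 -1.000e+00]] 5.6667 0.018469935297460074 [ 0.22727785 -0.21675179 -2.29397431]
[0.57524739 0.02837207 0.2422859 ]
```

View pics/w3.png

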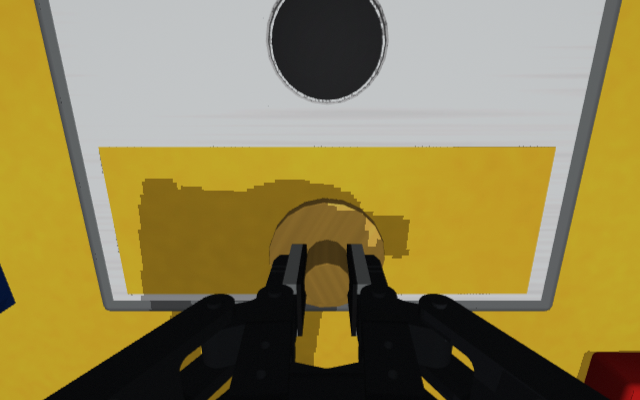

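The weight hangs level in the fingers with its disc centre near (326,250), over the yellow half. The recess is at (327,42), cut off slightly at the top edge of the picture.

```bash
cat > m3.py <<'E'
from h import *
from scipy.optimize import least_squares
s=dict(np.load("w3.npz")); hsv=cv2.cvtColor(s["image"],cv2.COLOR_BGR2HSV)
def fit(P,r): # circle of known radius
    f=least_squares(lambda c:np.hypot(*(P-c).T)-r,P.mean(0),loss="soft_l1",f_scale=.0005); return f.x.round(4),np.sqrt(np.mean(f.fun**2)).round(5)
V=hsv[...,2]
m=np.zeros((400,640),np.uint8); m[0:115,255:400]=cv2.inRange(V,0,170)[0:115,255:400]
c=max(cv2.findContours(m,0,1)[0],key=cv2.contourArea)[:,0]; c=c[c[:,1]>3]
P=np.array([onz(s,*p,.057)[:2] for p in c]); print("recess rim", fit(P,.02975), fit(P,.03075))
# disc rim: depth step between disc top and pan
D=s["range_z"]; ys,xs=np.mgrid[190:300,255:400]
W=np.array([pt(s,u,v) for u,v in zip(xs.ravel(),ys.ravel())]); Z=W[:,2].reshape(ys.shape)
d=((Z>.085)&(Z<.105)).astype(np.uint8)*255
rim=[(xs[0,j],ys[np.argmax(d[:,j]>0),j] ) for j in range(d.shape[1]) if d[:62,j].any()]
rim=[p for p in rim if 273<p[0]<380 and p[1]<240]
P=np.array([onz(s,*p,.0957)[:2] for p in rim]); print("disc",len(rim),fit(P,.028), Z[30,70],Z[15:40,65:75].mean())
k=W[(W[:,2]>.112)&(W[:,2]<.128)&(abs(xs.ravel()-327)<22)&(ys.ravel()>240)]; print("knob",len(k),k.mean(0).round(4),((k.min(0)+k.max(0))/2).round(4),np.ptp(k,axis=0).round(4))
E
python3 m3.py
```

```text
recess rim (array([0.6004, 0.0288]), np.float64(0.00058)) (array([0.6015, 0.0289]), np.float64(0.00053))
disc 106 (array([0.5015, 0.0253]), np.float64(0.00031)) 0.09682076124376293 0.09828756741273237
knob 1746 [0.5027 0.0252 0.119 ] [0.5009 0.0249 0.1169] [0.0191 0.0185 0.0097]
```

Request:
send_rows(
  motion=[
    {"x": 0,"y": 0,"z": 15,"yaw": 0,"gripper": 0},
    {"x": 0,"y": 0,"z": 25,"yaw": 0,"gripper": 0},
    {"x": 0,"y": 0,"z": 27,"yaw": 0,"gripper": 0},
    {"x": 0,"y": 0,"z": 28,"yaw": 0,"gripper": 0},
    {"x": 0,"y": 0,"z": 28,"yaw": 0,"gripper": 0},
    {"x": 0,"y": 0,"z": 28,"yaw": 0,"gripper": 0},
    {"x": 0,"y": 0,"z": 28,"yaw": 0,"gripper": 0},
  ],
  squeeze=25,
)

```text
time: 6.3
position: [0.502, 0.0254, 0.072]
tool_rot: [[0.999, 0.04, 0.002], [0.04, -0.999, -0.0], [0.002, 0.0, -1.0]]
force: [-0.9, 0.2, -1.7]
gripper_width: 0.0182
grip_force: 39.7
```

Request:
send_rows(
  motion=[
    {"x": 0,"y": 0,"z": 0.5,"yaw": 0,"gripper": 0},
    {"x": 0,"y": 0,"z": 1,"yaw": 0,"gripper": 0},
    {"x": 0,"y": 0,"z": 1.5,"yaw": 0,"gripper": 0},
    {"x": 0,"y": 0,"z": 1.5,"yaw": 0,"gripper": 0},
  ],
)

```text
time: 6.63
position: [0.5013, 0.0252, 0.0698]
tool_rot: [[0.999, 0.039, -0.0], [0.039, -0.999, 0.0], [-0.0, -0.0, -1.0]]
force: [0.4, 0.8, -2.1]
gripper_width: 0.0181
grip_force: 39.7
```

Request:
send_rows(
  motion=[
    {"x": 0,"y": 0,"z": 0.4,"yaw": 0,"gripper": 0},
    {"x": 0,"y": 0,"z": 0.8,"yaw": 0,"gripper": 0},
    {"x": 0,"y": 0,"z": 0.8,"yaw": 0,"gripper": 0},
    {"x": 0,"y": 0,"z": 0.8,"yaw": 0,"gripper": 0},
  ],
)

```text
time: 6.97
position: [0.5013, 0.0252, 0.0689]
tool_rot: [[0.999, 0.039, -0.0], [0.039, -0.999, -0.0], [-0.0, 0.0, -1.0]]
force: [-0.1, -0.1, -2.5]
gripper_width: 0.0185
grip_force: 39.7
```

Request:
send_rows(
  motion=[
    {"x": 0,"y": 0,"z": 0.3,"yaw": 0,"gripper": 0},
    {"x": 0,"y": 0,"z": 0.6,"yaw": 0,"gripper": 0},
    {"x": 0,"y": 0,"z": 0.6,"yaw": 0,"gripper": 0},
    {"x": 0,"y": 0,"z": 0.6,"yaw": 0,"gripper": 0},
  ],
)

```text
time: 7.3
position: [0.5014, 0.0252, 0.0687]
tool_rot: [[0.999, 0.039, 0.0], [0.039, -0.999, -0.0], [0.0, 0.0, -1.0]]
force: [-1.0, -0.6, 2.6]
gripper_width: 0.0186
grip_force: 40.2
```

Request:
send_rows(
  motion=[
    {"x": 0,"y": 0,"z": 0.3,"yaw": 0,"gripper": 0},
    {"x": 0,"y": 0,"z": 0.5,"yaw": 0,"gripper": 0},
    {"x": 0,"y": 0,"z": 0.5,"yaw": 0,"gripper": 0},
    {"x": 0,"y": 0,"z": 0.5,"yaw": 0,"gripper": 0},
  ],
)

```text
time: 7.63
position: [0.5014, 0.0253, 0.0686]
tool_rot: [[0.999, 0.039, 0.0], [0.039, -0.999, -0.0], [0.0, 0.0, -1.0]]
force: [-2.6, -0.7, 7.8]
gripper_width: 0.0183
grip_force: 40.6
```

Request:
send_rows(
  motion=[
    {"x": 1,"y": 0,"z": -0.2,"yaw": 0,"gripper": 0},
    {"x": 3,"y": 0,"z": -0.2,"yaw": 0,"gripper": 0},
    {"x": 6,"y": 0,"z": -0.2,"yaw": 0,"gripper": 0},
    {"x": 9,"y": 0,"z": -0.2,"yaw": 0,"gripper": 0},
    {"x": 12,"y": 0,"z": -0.2,"yaw": 0,"gripper": 0},
    {"x": 15,"y": 0,"z": -0.2,"yaw": 0,"gripper": 0},
    {"x": 18,"y": 0,"z": -0.2,"yaw": 0,"gripper": 0},
    {"x": 21,"y": 0,"z": -0.2,"yaw": 0,"gripper": 0},
    {"x": 24,"y": 0,"z": -0.2,"yaw": 0,"gripper": 0},
    {"x": 27,"y": 0,"z": -0.2,"yaw": 0,"gripper": 0},
    {"x": 30,"y": 0,"z": -0.2,"yaw": 0,"gripper": 0},
  ],
)

```text
time: 8.55
position: [0.5283, 0.0265, 0.0686]
tool_rot: [[0.999, 0.04, -0.005], [0.04, -0.999, -0.0], [-0.005, -0.0, -1.0]]
force: [-8.5, -0.5, 11.5]
gripper_width: 0.0185
grip_force: 41.2
```

Request:
send_rows(
  motion=[
    {"x": 1,"y": 0,"z": -0.5,"yaw": 0,"gripper": 0},
    {"x": 4,"y": 0,"z": -0.5,"yaw": 0,"gripper": 0},
    {"x": 7,"y": 0,"z": -0.5,"yaw": 0,"gripper": 0},
    {"x": 10,"y": 0,"z": -0.5,"yaw": 0,"gripper": 0},
    {"x": 13,"y": 0,"z": -0.5,"yaw": 0,"gripper": 0},
    {"x": 16,"y": 0,"z": -0.5,"yaw": 0,"gripper": 0},
    {"x": 19,"y": 0,"z": -0.5,"yaw": 0,"gripper": 0},
    {"x": 22,"y": 0,"z": -0.5,"yaw": 0,"gripper": 0},
    {"x": 25,"y": 0,"z": -0.5,"yaw": 0,"gripper": 0},
    {"x": 28,"y": 0,"z": -0.5,"yaw": 0,"gripper": 0},
    {"x": 28,"y": 0,"z": -0.5,"yaw": 0,"gripper": 0},
  ],
)

```text
time: 9.47
position: [0.5597, 0.0276, 0.0687]
tool_rot: [[0.999, 0.039, -0.0], [0.039, -0.999, 0.0], [-0.0, -0.0, -1.0]]
force: [-3.2, -0.4, 3.9]
gripper_width: 0.0184
grip_force: 40.4
```

Request:
send_rows(
  motion=[
    {"x": 2,"y": 0,"z": -0.1,"yaw": 0,"gripper": 0},
    {"x": 5,"y": 0,"z": -0.1,"yaw": 0,"gripper": 0},
    {"x": 8,"y": 0,"z": -0.1,"yaw": 0,"gripper": 0},
    {"x": 11,"y": 0,"z": -0.1,"yaw": 0,"gripper": 0},
    {"x": 14,"y": 0,"z": -0.1,"yaw": 0,"gripper": 0},
    {"x": 17,"y": 0,"z": -0.1,"yaw": 0,"gripper": 0},
    {"x": 20,"y": 0,"z": -0.1,"yaw": 0,"gripper": 0},
    {"x": 23,"y": 0,"z": -0.1,"yaw": 0,"gripper": 0},
    {"x": 26,"y": 0,"z": -0.1,"yaw": 0,"gripper": 0},
    {"x": 29,"y": 0,"z": -0.1,"yaw": 0,"gripper": 0},
    {"x": 32,"y": 0,"z": -0.1,"yaw": 0,"gripper": 0},
    {"x": 34,"y": 0,"z": -0.1,"yaw": 0,"gripper": 0},
    {"x": 34,"y": 0,"z": -0.1,"yaw": 0,"gripper": 0},
    {"x": 34,"y": 0,"z": -0.1,"yaw": 0,"gripper": 0},
  ],
)

```text
time: 10.63
position: [0.5945, 0.0289, 0.0687]
tool_rot: [[0.999, 0.039, 0.002], [0.039, -0.999, 0.0], [0.002, 0.0, -1.0]]
force: [-0.5, -0.6, 0.1]
gripper_width: 0.0184
grip_force: 40.2
```

Run:
```python
from h import *
st=read_state(); print(st["position"],st["force"],st["time"])
s=snapshot("wrist"); cv2.imwrite("pics/w4.png",s["image"]); np.savez("w4.npz",**s)
```

```text
[0.59448287 0.02889591 0.06865665] [-0.5305779  -0.55378041  0.12200599] 10.6333
```

View pics/w4.png

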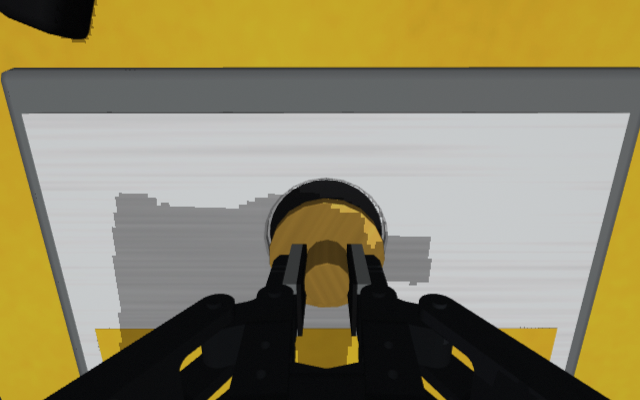

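The disc (268–384) is centred sideways on the recess (267–387). The dark crescent at (326,188) shows about 6 mm still to go. I'll creep forward with a light down-bias.

Request:
send_rows(
  motion=[
    {"x": 1,"y": 0,"z": 0.2,"yaw": 0,"gripper": 0},
    {"x": 2,"y": 0,"z": 0.4,"yaw": 0,"gripper": 0},
    {"x": 3,"y": 0,"z": 0.4,"yaw": 0,"gripper": 0},
    {"x": 4,"y": 0,"z": 0.5,"yaw": 0,"gripper": 0},
    {"x": 5,"y": 0,"z": 0.5,"yaw": 0,"gripper": 0},
    {"x": 5.5,"y": 0,"z": 0.6,"yaw": 0,"gripper": 0},
    {"x": 6,"y": 0,"z": 0.7,"yaw": 0,"gripper": 0},
    {"x": 6,"y": 0,"z": 0.9,"yaw": 0,"gripper": 0},
    {"x": 6,"y": 0,"z": 0.9,"yaw": 0,"gripper": 0},
  ],
)

```text
time: 11.43
position: [0.5995, 0.0291, 0.0678]
tool_rot: [[0.999, 0.039, 0.0], [0.039, -0.999, 0.0], [0.0, -0.0, -1.0]]
force: [-1.6, 0.4, 2.1]
gripper_width: 0.0184
grip_force: 40.2
```

Request:
send_rows(
  motion=[
    {"x": 0.4,"y": 0,"z": 0.3,"yaw": 0,"gripper": 0},
    {"x": 0.8,"y": 0,"z": 0.6,"yaw": 0,"gripper": 0},
    {"x": 1,"y": 0,"z": 0.9,"yaw": 0,"gripper": 0},
    {"x": 1,"y": 0,"z": 0.9,"yaw": 0,"gripper": 0},
  ],
)

```text
time: 11.77
position: [0.6008, 0.0292, 0.0665]
tool_rot: [[0.999, 0.039, 0.001], [0.039, -0.999, 0.0], [0.001, -0.0, -1.0]]
force: [0.4, -0.7, -2.0]
gripper_width: 0.0186
grip_force: 39.9
```

Request:
send_rows(
  motion=[
    {"x": 0,"y": 0,"z": 0.7,"yaw": 0,"gripper": 0},
    {"x": 0,"y": 0,"z": 1.4,"yaw": 0,"gripper": 0},
    {"x": 0,"y": 0,"z": 2,"yaw": 0,"gripper": 0},
    {"x": 0,"y": 0,"z": 2.5,"yaw": 0,"gripper": 0},
    {"x": 0,"y": 0,"z": 2.5,"yaw": 0,"gripper": 0},
    {"x": 0,"y": 0,"z": 2.5,"yaw": 0,"gripper": 0},
  ],
)

```text
time: 12.27
position: [0.6003, 0.0292, 0.0643]
tool_rot: [[0.999, 0.039, -0.0], [0.039, -0.999, 0.0], [-0.0, -0.0, -1.0]]
force: [0.4, -0.3, -1.9]
gripper_width: 0.0189
grip_force: 39.9
```

Still hanging free about 0.5 mm above the recess floor, with the weight 4.5 mm down. I'll open the fingers, keeping them clear of the pan, then rise.

Request:
send_rows(
  motion=[
    {"x": 0,"y": 0,"z": 0.3,"yaw": 0,"gripper": 0},
    {"x": 0,"y": 0,"z": 0.3,"yaw": 0,"gripper": 0.35},
    {"x": 0,"y": 0,"z": 0.3,"yaw": 0,"gripper": 0.45},
    {"x": 0,"y": 0,"z": 0.3,"yaw": 0,"gripper": 0.45},
    {"x": 0,"y": 0,"z": 0.3,"yaw": 0,"gripper": 0.45},
    {"x": 0,"y": 0,"z": 0.3,"yaw": 0,"gripper": 0.45},
    {"x": 0,"y": 0,"z": 0,"yaw": 0,"gripper": 0.45},
    {"x": 0,"y": 0,"z": -10,"yaw": 0,"gripper": 0.45},
    {"x": 0,"y": 0,"z": -30,"yaw": 0,"gripper": 0.45},
    {"x": 0,"y": 0,"z": -70,"yaw": 0,"gripper": 0.45},
    {"x": 0,"y": 0,"z": -110,"yaw": 0,"gripper": 0.45},
    {"x": 0,"y": 0,"z": -150,"yaw": 0,"gripper": 0.45},
    {"x": 0,"y": 0,"z": -150,"yaw": 0,"gripper": 0.45},
    {"x": 0,"y": 0,"z": -150,"yaw": 0,"gripper": 0.45},
  ],
)

```text
time: 13.43
position: [0.6026, 0.0291, 0.2189]
tool_rot: [[0.999, 0.039, 0.008], [0.039, -0.999, -0.0], [0.008, 0.001, -1.0]]
force: [-0.6, 0.4, -0.6]
gripper_width: 0.0385
grip_force: 0.0
```

Run:
```python
from h import *
st=read_state(); print(st["position"],st["force"],st["time"],st["tool_rot"].round(3))
s=snapshot("wrist"); cv2.imwrite("pics/w5.png",s["image"]); np.savez("w5.npz",**s)
for z in (.057,): 
  pass
ys,xs=np.mgrid[0:400:2,0:640:2]; W=np.array([pt(s,u,v) for u,v in zip(xs.ravel(),ys.ravel())])
d=np.hypot(W[:,0]-.601,W[:,1]-.0288)
for n,q in(("disc top",W[(d>.014)&(d<.024)]),("pan",W[(d>.034)&(d<.045)]),("knob",W[(d<.006)])): print(n,len(q),np.median(q[:,2]).round(4))
q=W[(d<.02)&(W[:,2]>.078)&(W[:,2]<.1)]; print("knob c",q.mean(0).round(4))
q=W[(d>.014)&(d<.024)&(W[:,2]<.07)]; A=np.c_[q[:,:2],np.ones(len(q))]; print("disc slope",np.linalg.lstsq(A,q[:,2],rcond=None)[0].round(3))
```

```text
[0.60261584 0.02914128 0.21885603] [-0.61076158  0.38767613 -0.60750059] 13.4333 [[ 0.999  0.039  0.008]
 [ 0.039 -0.999 -0.   ]
 [ 0.008  0.001 -1.   ]]
disc top 2031 0.2773
pan 2503 0.2744
knob 38 0.0843
knob c [0.6002 0.0286 0.0839]
disc slope [ 0.001 -0.002  0.06 ]
```

View pics/w5.png

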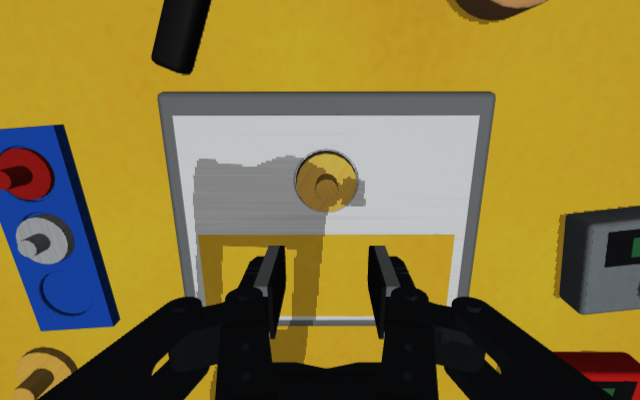

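The weight is home in the recess at (326,181): disc top 60 mm, knob top 84 mm, level. Steel and red are still in their sockets. Now to the key with the fingers shut.

Request:
send_rows(
  motion=[
    {"x": -30,"y": 35,"z": 0,"yaw": 0,"gripper": 0},
    {"x": -120,"y": 355,"z": 0,"yaw": 0,"gripper": 0},
    {"x": -120,"y": 355,"z": 0,"yaw": 0,"gripper": 0},
    {"x": -120,"y": 355,"z": 0,"yaw": 0,"gripper": 0},
    {"x": -120,"y": 355,"z": 0,"yaw": 0,"gripper": 0},
    {"x": -120,"y": 355,"z": 0,"yaw": 0,"gripper": 0},
    {"x": -120,"y": 355,"z": 0,"yaw": 0,"gripper": 0},
    {"x": -120,"y": 355,"z": 0,"yaw": 0,"gripper": 0},
    {"x": -120,"y": 355,"z": 0,"yaw": 0,"gripper": 0},
    {"x": -120,"y": 355,"z": 0,"yaw": 0,"gripper": 0},
    {"x": -120,"y": 355,"z": 0,"yaw": 0,"gripper": 0},
    {"x": -120,"y": 355,"z": 0,"yaw": 0,"gripper": 0},
    {"x": -120,"y": 355,"z": 0,"yaw": 0,"gripper": 0},
    {"x": -120,"y": 355,"z": 0,"yaw": 0,"gripper": 0},
  ],
)

```text
time: 14.65
position: [0.4945, -0.3283, 0.2139]
tool_rot: [[0.999, 0.041, -0.001], [0.041, -0.999, 0.001], [-0.001, -0.001, -1.0]]
force: [0.2, 0.8, 0.3]
gripper_width: -0.0001
grip_force: 0.0
```

Run:
```python
from h import *
st=read_state(); print(st["position"],st["force"],st["time"],st["tool_rot"].round(3),st["gripper_width"])
s=snapshot("wrist"); cv2.imwrite("pics/w6.png",s["image"]); np.savez("w6.npz",**s)
hsv=cv2.cvtColor(s["image"],cv2.COLOR_BGR2HSV); m=cv2.inRange(hsv,(45,80,40),(85,255,255))
for c in cv2.findContours(m,0,1)[0]:
    if cv2.contourArea(c)<100: continue
    (u,v),_,_=cv2.minAreaRect(c); mm=np.zeros_like(m); cv2.drawContours(mm,[c],-1,255,-1); mm=cv2.erode(mm,np.ones((3,3)))
    P=np.array([pt(s,x,y) for y,x in np.argwhere(mm)]); z=np.percentile(P[:,2],60)
    print((round(u),round(v)),cv2.contourArea(c),"z",z.round(4),np.percentile(P[:,2],[10,90]).round(4),"ctr",P[abs(P[:,2]-z)<.002].mean(0).round(4),np.ptp(P,axis=0).round(3))
```

```text
[ 0.49448219 -0.32832587  0.21387902] [0.21882978 0.79277792 0.2864054 ] 14.65 [[ 0.999  0.041 -0.001]
 [ 0.041 -0.999  0.001]
 [-0.001 -0.001 -1.   ]] -7.676495137319587e-05
(332, 178) 631.5 z 0.0624 [0.0611 0.0631] ctr [ 0.4963 -0.3338  0.0622] [0.084 0.024 0.302]
(326, 121) 1868.5 z 0.0421 [0.041  0.0429] ctr [ 0.5449 -0.3259  0.0419] [0.04  0.07  0.318]
```

View pics/w6.png

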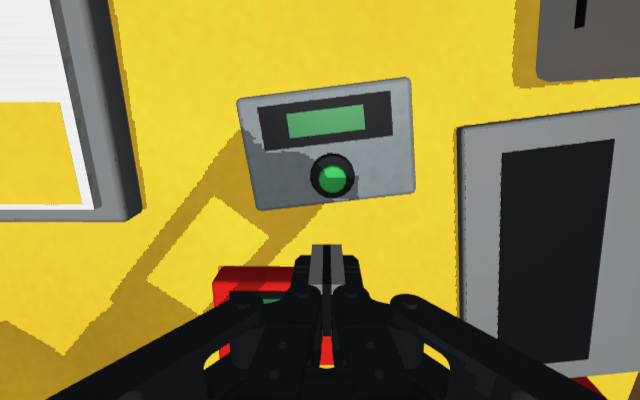

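The grey unit's key is at (332,178), its top at about 62 mm. The red look-alike sits below, under the fingers, and stays untouched. I'm aligning and going down gently.

Request:
send_rows(
  motion=[
    {"x": 1.5,"y": 5.5,"z": 20,"yaw": 0,"gripper": 0},
    {"x": 1.5,"y": 5.5,"z": 60,"yaw": 0,"gripper": 0},
    {"x": 1.5,"y": 5.5,"z": 100,"yaw": 0,"gripper": 0},
    {"x": 1.5,"y": 5.5,"z": 130,"yaw": 0,"gripper": 0},
    {"x": 1.5,"y": 5.5,"z": 146,"yaw": 0,"gripper": 0},
    {"x": 1.5,"y": 5.5,"z": 148,"yaw": 0,"gripper": 0},
    {"x": 1.5,"y": 5.5,"z": 148,"yaw": 0,"gripper": 0},
    {"x": 1.5,"y": 5.5,"z": 148,"yaw": 0,"gripper": 0},
  ],
)

```text
time: 15.37
position: [0.4973, -0.3356, 0.0676]
tool_rot: [[0.999, 0.041, 0.002], [0.041, -0.999, -0.001], [0.001, 0.001, -1.0]]
force: [-0.3, -0.7, 0.8]
gripper_width: -0.0001
grip_force: 0.0
```

Request:
send_rows(
  motion=[
    {"x": 0,"y": 0,"z": 1,"yaw": 0,"gripper": 0},
    {"x": 0,"y": 0,"z": 2,"yaw": 0,"gripper": 0},
    {"x": 0,"y": 0,"z": 3,"yaw": 0,"gripper": 0},
    {"x": 0,"y": 0,"z": 4,"yaw": 0,"gripper": 0},
    {"x": 0,"y": 0,"z": 5,"yaw": 0,"gripper": 0},
    {"x": 0,"y": 0,"z": 6,"yaw": 0,"gripper": 0},
    {"x": 0,"y": 0,"z": 6,"yaw": 0,"gripper": 0},
  ],
)

```text
time: 15.95
position: [0.4963, -0.336, 0.0606]
tool_rot: [[0.999, 0.039, 0.001], [0.039, -0.999, -0.0], [0.001, 0.0, -1.0]]
force: [-0.3, -0.3, 2.3]
gripper_width: 0.0001
grip_force: 1.1
```

Request:
send_rows(
  motion=[
    {"x": 0,"y": 0,"z": 1,"yaw": 0,"gripper": 0},
    {"x": 0,"y": 0,"z": 2,"yaw": 0,"gripper": 0},
    {"x": 0,"y": 0,"z": 3,"yaw": 0,"gripper": 0},
    {"x": 0,"y": 0,"z": 3,"yaw": 0,"gripper": 0},
    {"x": 0,"y": 0,"z": 3,"yaw": 0,"gripper": 0},
  ],
)

```text
time: 16.37
position: [0.4963, -0.3359, 0.0576]
tool_rot: [[0.999, 0.039, 0.0], [0.039, -0.999, -0.0], [0.0, 0.0, -1.0]]
force: [0.6, -1.3, 3.5]
gripper_width: -0.0001
grip_force: 2.0
```

Request:
send_rows(
  motion=[
    {"x": 0,"y": 0,"z": 0.5,"yaw": 0,"gripper": 0},
    {"x": 0,"y": 0,"z": 1,"yaw": 0,"gripper": 0},
    {"x": 0,"y": 0,"z": 1,"yaw": 0,"gripper": 0},
    {"x": 0,"y": 0,"z": 1,"yaw": 0,"gripper": 0},
  ],
)

```text
time: 16.7
position: [0.4963, -0.3359, 0.0565]
tool_rot: [[0.999, 0.039, 0.0], [0.039, -0.999, -0.0], [0.0, 0.0, -1.0]]
force: [-0.8, -0.8, 4.9]
gripper_width: -0.0
grip_force: 2.3
```

Request:
send_rows(
  motion=[
    {"x": 0,"y": 0,"z": 0.5,"yaw": 0,"gripper": 0},
    {"x": 0,"y": 0,"z": 1,"yaw": 0,"gripper": 0},
    {"x": 0,"y": 0,"z": 1.5,"yaw": 0,"gripper": 0},
    {"x": 0,"y": 0,"z": 1.5,"yaw": 0,"gripper": 0},
    {"x": 0,"y": 0,"z": 1.5,"yaw": 0,"gripper": 0},
  ],
)

```text
time: 17.12
position: [0.4963, -0.336, 0.056]
tool_rot: [[0.999, 0.039, 0.001], [0.039, -0.999, -0.001], [0.001, 0.001, -1.0]]
force: [-1.2, 1.0, 11.6]
gripper_width: -0.0001
grip_force: 5.4
```

The key is at its stop: 11.6 N, and z stopped going down at 56 mm. Releasing and backing off.

Request:
send_rows(
  motion=[
    {"x": 0,"y": 0,"z": -3,"yaw": 0,"gripper": 0},
    {"x": 0,"y": 0,"z": -10,"yaw": 0,"gripper": 0},
    {"x": 0,"y": 0,"z": -40,"yaw": 0,"gripper": 0},
    {"x": 0,"y": 0,"z": -80,"yaw": 0,"gripper": 0},
    {"x": 0,"y": 0,"z": -120,"yaw": 0,"gripper": 0},
    {"x": 0,"y": 0,"z": -150,"yaw": 0,"gripper": 0},
    {"x": 0,"y": 0,"z": -150,"yaw": 0,"gripper": 0},
    {"x": 0,"y": 0,"z": -150,"yaw": 0,"gripper": 0},
    {"x": 0,"y": 0,"z": -150,"yaw": 0,"gripper": 0},
    {"x": 0,"y": 0,"z": -150,"yaw": 0,"gripper": 0},
  ],
)

```text
time: 17.95
position: [0.4947, -0.3346, 0.2028]
tool_rot: [[0.999, 0.039, -0.004], [0.039, -0.999, 0.003], [-0.003, -0.003, -1.0]]
force: [0.4, 1.4, -0.9]
gripper_width: 0.0001
grip_force: 0.0
```

Run:
```python
from h import *
s=snapshot("wrist"); hsv=cv2.cvtColor(s["image"],cv2.COLOR_BGR2HSV); m=cv2.inRange(hsv,(45,80,40),(85,255,255))
for c in cv2.findContours(m,0,1)[0]:
    if cv2.contourArea(c)<100: continue
    mm=np.zeros_like(m); cv2.drawContours(mm,[c],-1,255,-1); mm=cv2.erode(mm,np.ones((3,3)))
    print(np.median([pt(s,x,y)[2] for y,x in np.argwhere(mm)]).round(4))
print(sign_off())
```

```text
0.0622
0.0419
the job is handed in; nothing more can be done
None
```

The scale check is done and handed in at about 18 s of the 72 s allowed (the hand-in returned no verdict): the brass weight slid home into the recess and was let go, the green key was pressed to its stop and is back up, and the steel and red weights stayed in their sockets.

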